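# Press a bush home with the bench trigger clamp, then release and open the clamp

### The job

The bench clamp is being used as a hand press: pump its trigger to advance the jaw and press the brass bush fully home in the bearing housing, easing off as soon as you feel it seat, because the thin flange cracks if it is forced. Then press the clamp's release lever down and, holding it down, slide the head all the way back to its stop, so that the housing can be lifted out; leave the housing sitting in the clamp and the other things on the desk where they are.

Things in the scene. Friction and masses are not known exactly. Their poses are not given: they have to be found in the camera images.
- clamp: Heavy bench trigger clamp (15 kg), standing on the desk: grey base plate 100 x 340 x 10 mm with a steel bar 10 mm wide along the clamp's y axis, its toothed top 91 mm over the desk. Origin at the centre of the plate's underside; y points along the bar from the rear post to the anvil (fixed jaw). It is turned up to 15 degrees. Reach it from above.
- anvil (a point): Centre of the anvil's steel face, on the press axis, 32 mm over the desk. It looks along the clamp's -y.
- head (a joint): Distance (m) of the black sliding head from its rear stop: 0 = right back, clamp open; grows towards the anvil, at most 0.105. It drags with 2.5 N. A ratchet lets it move forward and holds it from going back until the release lever is down (trigger let go). With the bush home and the jaw on it, it reads about 0.085.
- jaw_face (a point): Centre of the face of the rubber jaw pad (32 x 32 mm) on the head, 32 mm over the desk, looking along the clamp's +y at the bush.
- handle (a point): Upright black handle fixed to the head, 24 mm wide across the bar and 18 mm thick along it, from 98 to 160 mm over the desk. This point is on its centre line, 140 mm over the desk.
- trigger (a joint): Trigger angle (rad): 0 at rest, 0.5 squeezed to its stop. It turns about a cross pin 76 mm over the desk and springs back by itself (1 N at the blade at rest, 3 N squeezed). The first third of a squeeze is idle, then a pawl drives the head forward; a full squeeze and full return nets 9 mm (teeth 4.5 mm apart).
- trigger_blade (a point): Middle of the trigger blade, an upright plate 22 mm wide, 11 mm thick, bulging to the anvil side, in front of the handle, top 157 mm over the desk. The point is 138 mm over the desk and swings 32 mm to the handle. Over their outer faces handle and blade measure 64 mm at rest, 33 mm squeezed. The jaw pushes with about 1.5 times the squeeze (20 N is ample); much less if only the blade is pushed.
- release (a joint): Release lever angle (rad): 0 to 0.09 while its pawl rides over the teeth, 0.26 pressed down to its stop; above 0.12 the head is free to slide back. It springs up when let go; pressing it to the stop takes about 3.5 N at the thumb pad.
- thumb_pad (a point): Centre of the top of the release lever's steel thumb pad at the rear end of the head, 28 mm across, 31 mm along the bar, 112 mm over the desk when up. It slopes up to the rear by 14 degrees; pressed, it goes down 9 mm and lies level. An upturned lip 7 mm high, 16 mm behind this point, lets a fingertip draw the head back. The handle's rear face is 64 mm in front of this point.
- bush (a joint): How far (m) the bush's flange still stands off the housing's face: 0 = home, flange tight on the face. The fit is tight: it slides in under about 14 N and stays where it is pushed.
- bush_face (a point): Centre of the outer face of the bush's flange (brass, 30 mm across, 4 mm thick, on a 20 mm barrel), on the press axis about 32 mm over the desk; the jaw pad bears on it. More than 42 N on it cracks it.
- housing_mid (a point): Centre of the loose aluminium bearing housing (body 44 wide x 40 along the bar x 44 mm high with two screw ears, 72 mm over the ears) that stands on the clamp's base plate before the anvil, its bore along the clamp's y axis.
- done_mid (a point): Centre of a second, finished housing of the same kind with its bush already home, loose on the desk: not to be disturbed.
- screw_bowl: Small loose bowl of screws, 85 mm across, 34 mm high, origin under its centre: not to be disturbed.
- mug_1: Loose white mug, 92 mm across the body, 95 mm high, at the back of the desk, origin under its middle: not to be disturbed.
Not all that is in view belongs to the job. What is shaped like the part that bears bush but blue is not meant.

How it is judged:
By the outcome, as a careful person would: the job done as asked, in the order asked, and still so for the second after the job is handed in, with the robot touching nothing.
It also fails if it takes over 54 s, if anything falls off the work surface, if the arm or the gripper's body presses on something with over 40 N, if the wrist force passes 120 N, or if a joint passes its speed limit or range.

### The arm

A 6-joint arm with a two-finger parallel gripper is mounted at the origin on a cart in front of the work surface, level with it; the furniture and walls round the work are solid. World frame = base frame: x ahead of the robot, y to its left, z up, the work surface at z = 0. Lengths are in m, angles in rad, forces in N, time in s.
With the tool pointing down it reaches from about 0.3 to 0.875 m from the base axis. Payload 4.2 kg.
Tool frame: the origin (TCP) lies on the centre line of the jaws, within the pads' length; the fingertips stand ahead of it and the grasp point (between the pads) lies 8 mm behind it (ctrl.tips_ahead is the z of the fingertips in the tool frame, in m); z points along the fingers, y is the line along which they close (so a half turn about z gives the same grasp; the last joint's range is limited). The gripper opens to 85 mm and grips with 20 to 120 N. Pads are 22 mm wide; open, the fingers measure 114 mm over their backs; the gripper's body (76 mm by 85 mm) begins 54 mm behind the grasp point. The pads swing forward as they close: fully open they stand 13 mm farther back than shut.
Start: joints at [-1.125, 0.32, 1.565, -0, 1.257, -0.02], TCP at [0.258, -0.514, 0.242] pointing down, gripper open.
Joint ranges: [-3.11, 3.11], [-0.84, 2.01], [0.21, 2.61], [-1.34, 4.49], [0.05, 2.63], [-2.56, 2.56]. Speed limits (rad/s): [2.57, 2.57, 3.14, 3.14, 3.14, 3.14].

### API

Orientations are given as a unit quaternion [w, x, y, z].
In Python, from workcell import ctrl gives the robot as it stands. The module is installed in compiled form; this text tells all that it offers. Calls block until the motion is done:
- ctrl.move_pose(position, orientation): joint-space move of the TCP to a pose.
- ctrl.move_straight(position, frame=None, vel=0.15, until_force=None): straight line of the TCP; frame=None keeps the orientation; vel is the mean speed in m/s. With until_force (N) it stops when the force on the tool has changed by that much, and returns True; else False.
- ctrl.set_joints(angles): joint-space move.
- ctrl.let_go() and ctrl.grasp(effort=None): open the fingers fully, or close them until they stop; effort is the grip in N (None keeps the last).
- ctrl.hold(seconds).
- ctrl.ik(position, orientation): joint angles nearest the present ones, or None.
- ctrl.read_state(): the state.
- ctrl.grab_frame(name): name is "scene" or "top" or "wrist"; returns the picture (480x640x3 uint8, red, green, blue); there is no depth.
- ctrl.get_calibration(name): a dict with "fovy" (degrees; the focal length in pixels is half the picture's height over the tangent of half this angle, whatever the lens; pixels are square), "cx", "cy" (the principal point, pixels), "xyz" and "rotation" of the camera in the world; the wrist camera has in their place "tool_from_camera" (4x4, takes a point from camera to tool coordinates, whose origin is the TCP and whose axes are the flange's). Camera axes: x right, y down, z forward; pixel columns grow to the right and rows downward; lengths in m; the calibration is good to about 2 mm. The wrist camera is an equidistant fisheye: a pixel r from the principal point sees the ray r / f radians off the axis. A picture is of the moment at which its call begins: read the wrist's pose just before it. get_calibration takes no time and is no camera call.
A pose or a line that the arm cannot do raises ctrl.IKError and nothing moves.
- ctrl.hand_in(): hands the job in, once; it reports no verdict.
Trained networks look in the newest picture that a camera, given by its name, has taken for a name from the list of things; names that differ only in an ending like _2 or _b are one class to them, and where a whole thing is asked for, a point or a joint stands for the part that bears it (a point fixed in the world has none). Each returns a list of dicts, best first, with "confidence" (0 to 1); they miss things now and then, are a little off and sometimes report something else, mostly with a low value. They report only what shows in the picture. A call takes as long as a camera call. They do not tell look-alikes from the thing itself.
- ctrl.masks_of(query, camera): "region" (480x640 bool, what is visible of it) and "uv" ([column, row] in pixels, amid what is visible of it).
The state is a dict: "clock": time; "joint_positions": joint angles; "qvel": joint speeds; "effort": joint torques, N m; "ee_pos": TCP position; "tool_rot": TCP orientation; "contact_force": force on the tool from outside, world axes, zero at the start; "ft_torque": the same for the moment, N m; "gripper_width": opening from 0.0 (shut) to 1.0 (fully open).
Only numpy, scipy, OpenCV 4.12 (cv2) and the standard library are available. Lean on these libraries where they do the work, as an engineer would, in place of code of your own. Each camera call takes 0.05 s, during which the arm holds its last target. There are 200 camera calls.

## Working session

There is one attempt and no reset: what is moved stays moved. The work goes in short steps, each a Python script; the robot and the scene stay as the last script left them, time stands still between calls to the robot, and variables do not carry over. Pictures are saved under pics/ and viewed, on a budget of 10 in all, crops included, one or two more only if the job needs it, and the job is handed in when it is done.

```bash
mkdir -p pics; cat > h.py <<'E'
import numpy as np, cv2
from workcell import ctrl
from scipy.spatial.transform import Rotation as R
def ray(cam,uv):
    c=ctrl.get_calibration(cam); f=240/np.tan(np.radians(c["fovy"])/2)
    d=np.array([(uv[0]-c["cx"])/f,(uv[1]-c["cy"])/f,1.])
    M=np.array(c["rotation"]); M=M if M.shape==(3,3) else R.from_quat(M,scalar_first=True).as_matrix()
    return np.array(c["xyz"]),M@d
def at_z(cam,uv,z):
    o,d=ray(cam,uv); return o+d*(z-o[2])/d[2]
def proj(cam,p):
    c=ctrl.get_calibration(cam); f=240/np.tan(np.radians(c["fovy"])/2)
    M=np.array(c["rotation"]); q=M.T@(np.array(p)-np.array(c["xyz"])); return [c["cx"]+f*q[0]/q[2],c["cy"]+f*q[1]/q[2]]
def down(a): # tool z down, tool y (closing line) along heading a in world
    y=np.array([np.cos(a),np.sin(a),0]); z=np.array([0,0,-1.]); x=np.cross(y,z)
    return R.from_matrix(np.c_[x,y,z]).as_quat(scalar_first=True)
E
python3 - <<'E'
from h import *
for cam in("top","scene"):
    im=ctrl.grab_frame(cam); cv2.imwrite(f"pics/{cam}0.png",im[...,::-1])
    print(cam,{k:np.round(v,3).tolist() for k,v in ctrl.get_calibration(cam).items()})
    for q,z in(("clamp",0),("handle",.14),("trigger_blade",.138),("thumb_pad",.112),("anvil",.032),("bush_face",.032),("housing_mid",.032),("jaw_face",.03),("screw_bowl",.03),("mug_1",.09)):
        try:
            for m in ctrl.masks_of(q,cam)[:3]:
                print(q,round(m["confidence"],2),np.round(m["uv"]),m["region"].sum(),np.round(at_z(cam,m["uv"],z),3))
        except Exception as e: print(q,e)
print(ctrl.tips_ahead,ctrl.read_state())
E
```

```text
top {'fovy': 51.525, 'cx': 321.24, 'cy': 238.583, 'xyz': [0.372, -0.106, 0.995], 'rotation': [0.047, -0.697, 0.714, -0.048]}
clamp 0.85 [350. 245.] 7811 [ 0.492 -0.166  0.   ]
clamp 0.38 [206. 309.] 753 [0.372 0.123 0.   ]
handle 0.58 [373. 240.] 1242 [ 0.484 -0.198  0.14 ]
trigger_blade 0.64 [348. 236.] 197 [ 0.492 -0.155  0.138]
thumb_pad 0.78 [408. 239.] 463 [ 0.488 -0.263  0.112]
anvil 0.88 [352. 244.] 7985 [ 0.49  -0.167  0.032]
bush_face 0.62 [225. 253.] 22 [0.478 0.079 0.032]
housing_mid 0.83 [292. 246.] 670 [ 0.491 -0.052  0.032]
housing_mid 0.62 [215. 263.] 847 [0.46  0.099 0.032]
jaw_face 0.72 [373. 239.] 1441 [ 0.5   -0.209  0.03 ]
screw_bowl 0.86 [392. 321.] 1548 [ 0.341 -0.24   0.03 ]
screw_bowl 0.56 [212. 152.] 2146 [0.685 0.107 0.03 ]
mug_1 0.91 [215. 150.] 2191 [0.667 0.088 0.09 ]
scene {'fovy': 56.193, 'cx': 326.046, 'cy': 243.892, 'xyz': [0.17, 0.39, 0.806], 'rotation': [0.113, -0.293, 0.894, -0.318]}
clamp 0.88 [359. 252.] 6249 [ 0.5   -0.158  0.   ]
handle 0.88 [371. 216.] 1327 [ 0.474 -0.156  0.14 ]
trigger_blade 0.73 [363. 213.] 204 [ 0.493 -0.155  0.138]
thumb_
[... 489 characters left out ...]
.1, 'joint_positions': array([-1.12500478e+00,  3.19633367e-01,  1.56447337e+00, -2.66251646e-05,
        1.25736507e+00, -1.99874571e-02]), 'qvel': array([-1.58586289e-04,  4.57179855e-04, -1.19790969e-03,  4.12904858e-04,
       -7.61220435e-05, -4.86291790e-04]), 'effort': array([-5.85469606e-04, -4.15427077e+01, -2.34425783e+01,  4.84750365e-05,
        1.98046514e-04,  9.08270323e-06]), 'ee_pos': array([ 0.25826058, -0.51378188,  0.24232912]), 'tool_rot': array([6.17367271e-05, 9.73002640e-01, 2.30793973e-01, 3.89337195e-07]), 'contact_force': array([ 0.62949658, -0.37276935,  0.03779052]), 'ft_torque': array([-0.01606612, -0.03972706, -0.0184278 ]), 'gripper_width': 0.9985440168199584}
```

```bash
python3 - <<'E'
import cv2,numpy as np
t=cv2.imread("pics/top0.png")[170:350,170:450]; cv2.imwrite("pics/tc.png",cv2.resize(t,(800,514),interpolation=cv2.INTER_CUBIC))
s=cv2.imread("pics/scene0.png")[150:390,180:480]; cv2.imwrite("pics/sc.png",cv2.resize(s,(750,600),interpolation=cv2.INTER_CUBIC))
E
```

```text
(no output)
```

View pics/tc.png

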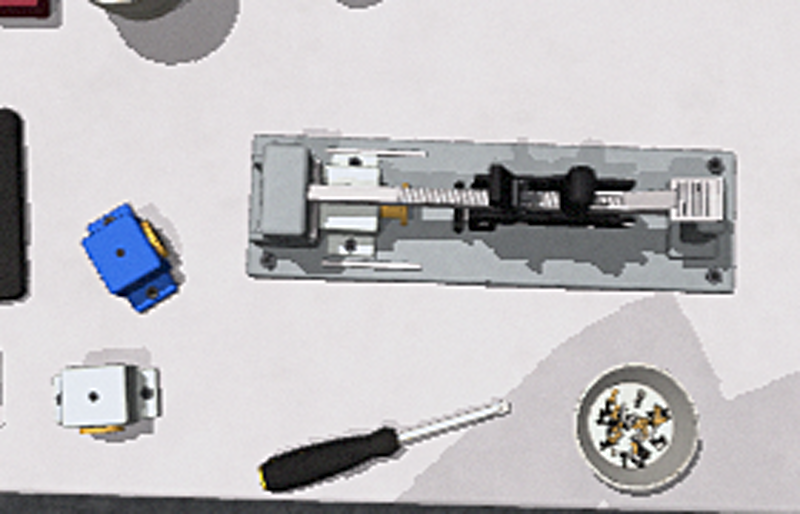

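View pics/sc.png

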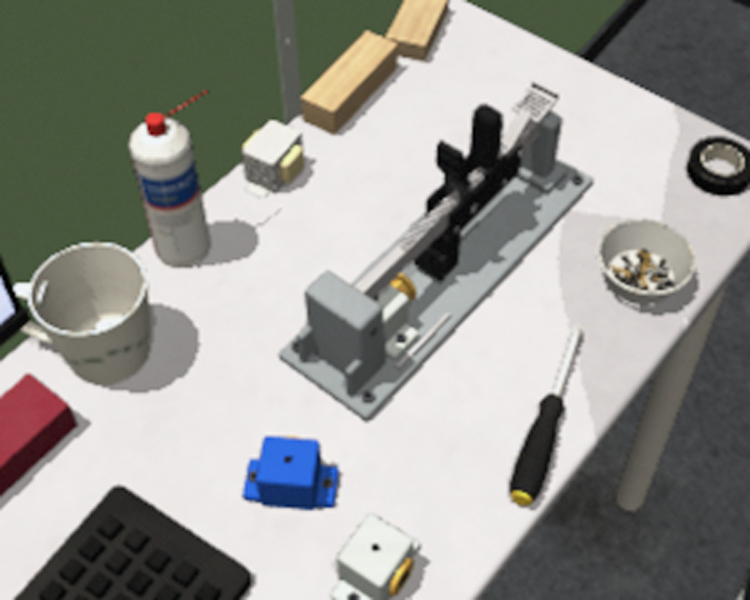

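The pictures show the clamp with its anvil to the left. In the top crop the handle top is near (578,180), the blade near (500,185) and the thumb pad near (697,198). The brass bush stands out of the grey housing, with the jaw about 30 mm behind it. Next I'll compute the clamp frame.

```bash
cat >> h.py <<'E'
def tri(a,b):
    (o1,d1),(o2,d2)=ray("top",a),ray("scene",b); d1/=np.linalg.norm(d1); d2/=np.linalg.norm(d2)
    s=np.linalg.lstsq(np.c_[d1,-d2],o2-o1,rcond=None)[0]; p,q=o1+s[0]*d1,o2+s[1]*d2
    return (p+q)/2,np.linalg.norm(p-q)
E
python3 - <<'E'
from h import *
T=lambda u,v:(170+u/2.857,170+v/2.857); S=lambda u,v:(180+u/2.5,150+v/2.5)
C=[at_z("top",T(*p),.01)[:2] for p in((253,135),(735,152),(733,292),(247,278))]
C=np.array(C); print(np.round(C,3).tolist())
a,b,c,d=C; print([round(float(np.linalg.norm(v)),3) for v in(a-b,b-c,c-d,d-a)])
yv=(a+d)/2-(b+c)/2; h=np.arctan2(yv[1],yv[0]); h2=np.arctan2(*((a-d)/1)[::-1]); ctr=C.mean(0)
print("heading deg",np.degrees(h),np.degrees(h2),"ctr",ctr)
for p in((283,355),(370,417),(592,182)): print("scene corner",at_z("scene",S(*p),.01))
Y=np.array([np.cos(h),np.sin(h)]);X=np.array([Y[1],-Y[0]])
loc=lambda p:np.round([X@(p[:2]-ctr),Y@(p[:2]-ctr),p[2]],4)
for n,t,s in(("handle top",(580,178),(487,113)),("blade top",(500,180),(450,152)),("pad",(697,198),(538,98))):
    p,e=tri(T(*t),S(*s)); print(n,p,round(e,4),loc(p))
for n,z,t in(("handle top",.16,(580,178)),("blade",.157,(500,178)),("pad",.112,(697,198)),("flange",.032,(405,205))): print(n,loc(at_z("top",T(*t),z)))
for n,z,t in(("handle top",.16,(487,113)),("blade",.157,(450,152)),("pad",.112,(538,98)),("flange",.032,(405,288))): print("scene",n,loc(at_z("scene",S(*t),z)))
for k in("handle","thumb_pad","trigger_blade"):
  for cam in("top","scene"):
    ctrl.grab_frame(cam)
    m=ctrl.masks_of(k,cam)
    if m:
      v,u=np.nonzero(m[0]["region"]); print(k,cam,u.min(),u.max(),v.min(),v.max())
E
```

```text
[[0.552, 0.017], [0.532, -0.322], [0.433, -0.315], [0.451, 0.022]]
[0.339, 0.098, 0.337, 0.101]
heading deg 86.73087154739497 -2.8108392579652826 ctr [ 0.49215368 -0.14962922]
scene corner [0.54773266 0.01776052 0.01      ]
scene corner [0.45289724 0.02257122 0.01      ]
scene corner [ 0.43409405 -0.30695198  0.01      ]
handle top [ 0.49416303 -0.19684686  0.15443781] 0.0014 [ 0.0047 -0.047   0.1544]
blade top [ 0.4964907  -0.14882811  0.14706815] 0.0014 [0.0043 0.001  0.1471]
pad [ 0.48595703 -0.2730159   0.11679055] 0.0001 [ 0.0008 -0.1235  0.1168]
handle top [ 0.0045 -0.0462  0.16  ]
blade [0.0034 0.0012 0.157 ]
pad [ 0.0015 -0.1244  0.112 ]
flange [0.0014 0.0602 0.032 ]
scene handle top [ 0.001  -0.0424  0.16  ]
scene blade [-0.0005  0.0091  0.157 ]
scene pad [ 0.0034 -0.128   0.112 ]
scene flange [0.0002 0.0631 0.032 ]
handle top 329 423 227 250
handle scene 347 403 182 260
thumb_pad top 378 423 232 247
thumb_pad scene 382 403 182 209
trigger_blade top 186 236 118 176
trigger_blade scene 355 369 207 228
```

```bash
cat >> h.py <<'E'
H=np.radians(86.9); ctr=np.array([0.4922,-0.1496])
Y=np.array([np.cos(H),np.sin(H)]);X=np.array([Y[1],-Y[0]])
W=lambda x,y,z:np.r_[ctr+x*X+y*Y,z]
L=lambda p:np.round(np.r_[X@(p[:2]-ctr),Y@(p[:2]-ctr),p[2]],4)
Q=None
def wray(uv,pos,rot):
    c=ctrl.get_calibration("wrist"); f=240/np.tan(np.radians(c["fovy"])/2)
    d=np.array([uv[0]-c["cx"],uv[1]-c["cy"]]); r=np.hypot(*d); th=r/f
    d=np.r_[d/max(r,1e-9)*np.sin(th),np.cos(th)]; T=np.array(c["tool_from_camera"])
    M=R.from_quat(rot,scalar_first=True).as_matrix(); return pos+M@T[:3,3],M@T[:3,:3]@d
def w_at(uv,z,pos,rot):
    o,d=wray(uv,pos,rot); return o+d*(z-o[2])/d[2]
def wproj(p,pos,rot):
    c=ctrl.get_calibration("wrist"); f=240/np.tan(np.radians(c["fovy"])/2); T=np.array(c["tool_from_camera"])
    M=R.from_quat(rot,scalar_first=True).as_matrix(); q=T[:3,:3].T@(M.T@(np.array(p)-pos)-T[:3,3])
    th=np.arctan2(np.hypot(*q[:2]),q[2]); k=f*th/np.hypot(*q[:2]); return [c["cx"]+k*q[0],c["cy"]+k*q[1]]
E
python3 - <<'E'
from h import *
for a in(H,H+np.pi):
    q=ctrl.ik(W(.001,-.03,.25),down(a)); print(a,q)
    q=ctrl.ik(W(.001,-.12,.15),down(a+np.pi/2)); print("  ",q)
J=[ctrl.ik(W(.001,-.03,.25),down(a)) for a in(H,H+np.pi)]
k=int(np.argmin([abs(j[5]) if j is not None else 9 for j in J])); print("use",k)
ctrl.move_pose(W(.001,-.03,.25),down(H+k*np.pi))
s=ctrl.read_state(); im=ctrl.grab_frame("wrist"); cv2.imwrite("pics/w1.png",im[...,::-1])
print(s["clock"],s["ee_pos"],s["contact_force"],ctrl.get_calibration("wrist"))
for n,p in(("handle top",W(.001,-.047,.16)),("blade top",W(.001,.0,.157)),("pad",W(.001,-.12,.112)),("flange",W(.001,.061,.047))): print(n,wproj(p,s["ee_pos"],s["tool_rot"]))
np.savez("w1.npz",p=s["ee_pos"],r=s["tool_rot"])
E
```

```text
1.5166911199830724 [-3.72281810e-01  2.33302302e-01  1.66697868e+00 -4.44089210e-16
  1.24131167e+00 -1.88897293e+00]
   None
4.658283773572865 [-3.72281810e-01  2.33302302e-01  1.66697868e+00 -4.44089210e-16
  1.24131167e+00  1.25261972e+00]
   [-5.26332674e-01  3.65184027e-01  1.74493534e+00 -4.44089210e-16
  1.03147329e+00 -4.72227468e-01]
use 1
3.2083 [ 0.49143472 -0.18024336  0.24999025] [ 0.53014293 -1.22044702  0.6719072 ] {'fovy': 65.70646984690485, 'cx': 318.407336164483, 'cy': 243.5820528211545, 'tool_from_camera': array([[ 6.70017089e-04, -9.47747601e-01, -3.19020432e-01,
         8.19965830e-02],
       [ 9.99999590e-01,  4.40693611e-04,  7.91016741e-04,
        -8.26835027e-04],
       [-6.09093952e-04, -3.19020832e-01,  9.47747507e-01,
        -1.32227550e-01],
       [ 0.00000000e+00,  0.00000000e+00,  0.00000000e+00,
         1.00000000e+00]])}
handle top [np.float64(344.9769257217363), np.float64(254.09948498240865)]
blade top [np.float64(272.0445269250069), np.float64(252.4713732219672)]
pad [np.float64(432.9596686011562), np.float64(232.6128378630514)]
flange [np.float64(222.2824092519363), np.float64(212.65283054890847)]
```

View pics/w1.png

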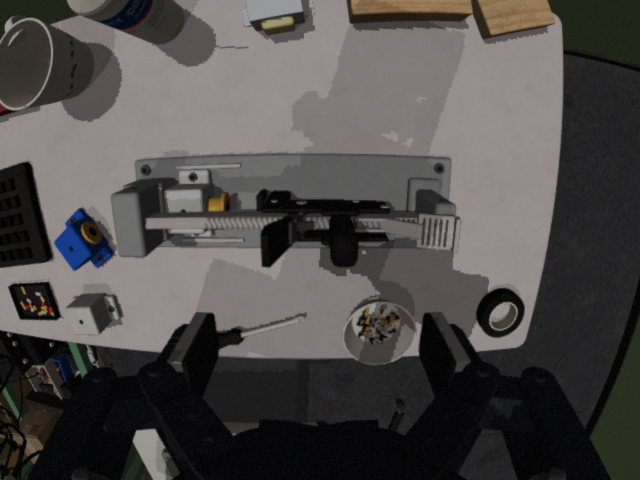

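Wrist view: handle top is at about (344,255) and blade top at about (275,260), as predicted within 1–2 mm. The pad is at about (438,230). Now I'll descend and do the first pump.

```bash
python3 - <<'E'
from h import *
def st(n):
    s=ctrl.read_state(); f=s["contact_force"]; print(n,round(s["clock"],2),L(s["ee_pos"]),"F",np.round([X@f[:2],Y@f[:2],f[2]],1),"w",round(s["gripper_width"]*85,1))
st("0")
print(ctrl.move_straight(W(.001,-.030,.126),vel=.12,until_force=5)); st("down")
ctrl.grasp(20); st("sq")
s=ctrl.read_state(); cv2.imwrite("pics/w2.png",ctrl.grab_frame("wrist")[...,::-1])
ctrl.let_go(); st("open")
E
```

```text
0 3.26 [ 0.0009 -0.0308  0.25  ] F [ 0.1 -0.4  0.1] w 85.0
False
down 4.44 [ 0.0015 -0.0302  0.1267] F [0.1 0.1 0.8] w 85.0
sq 4.97 [ 0.0019 -0.0307  0.128 ] F [-2.2  0.1  9.3] w 31.5
open 5.59 [ 0.0008 -0.0299  0.1257] F [-0.9  1.7 -0.5] w 84.8
```

View pics/w2.png

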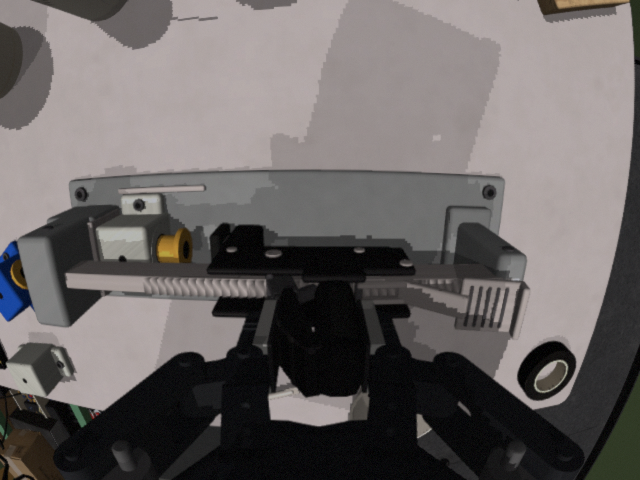

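Full squeeze reached (31.5 mm). The jaw is still behind the bush: the flange is at about (185,247) and the jaw at about (220,240). I'll keep pumping, following the head 9 mm each time and stopping on a short squeeze.

```bash
cat > pump.py <<'E'
from h import *
import sys
def st(n):
    s=ctrl.read_state(); f=s["contact_force"]; print(n,round(s["clock"],2),L(s["ee_pos"]),"F",np.round([X@f[:2],Y@f[:2],f[2]],1),"w",round(s["gripper_width"]*85,1)); return s["gripper_width"]*85
c=float(sys.argv[1])
for i in range(int(sys.argv[2])):
    ctrl.move_straight(W(.001,c,.126),vel=.03); st("at %.3f"%c)
    ctrl.grasp(20); w=st("sq"); 
    if i==int(sys.argv[2])-1 or w>33.5: cv2.imwrite("pics/"+sys.argv[3],ctrl.grab_frame("wrist")[...,::-1])
    ctrl.let_go(); 
    if w>33.5: print("short"); break
    c+=.009
E
python3 pump.py -.021 3 w3.png
```

```text
at -0.021 6.04 [ 0.0011 -0.0209  0.1261] F [-0.4  0.7 -0.9] w 85.2
sq 6.58 [ 0.0017 -0.0218  0.1277] F [-2.1 -0.6  8.9] w 31.4
at -0.012 7.59 [ 0.0011 -0.0119  0.1261] F [-0.2 -0.3 -0.1] w 85.2
sq 8.12 [ 0.0017 -0.0127  0.1277] F [-1.6 -0.4 10.4] w 32.1
at -0.003 9.14 [ 0.0011 -0.0029  0.1261] F [-0.7  0.4 -0.3] w 85.0
sq 9.68 [ 0.0017 -0.0046  0.1279] F [-2.9 -2.5  9.5] w 32.1
```

View pics/w3.png

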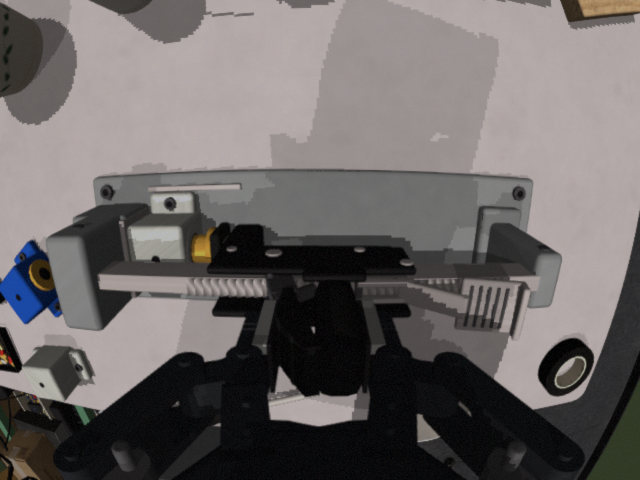

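The jaw is now at the flange (about x 217), with a few mm of barrel showing between the flange and the housing (x 187–200). I'll continue pump by pump.

```bash
python3 pump.py .006 1 w4.png; python3 - <<'E'
import cv2
a=cv2.imread("pics/w3.png")[170:320,60:320];b=cv2.imread("pics/w4.png")[170:320,60:320]
cv2.imwrite("pics/c4.png",cv2.resize(cv2.vconcat([a,b]),None,fx=2,fy=2,interpolation=cv2.INTER_CUBIC))
E
```

```text
at 0.006 10.74 [0.0011 0.0061 0.1261] F [ 0.6 -0.1 -0.2] w 85.0
sq 11.28 [0.0015 0.0044 0.1285] F [-4.7 -3.2 15.6] w 32.1
```

View pics/c4.png

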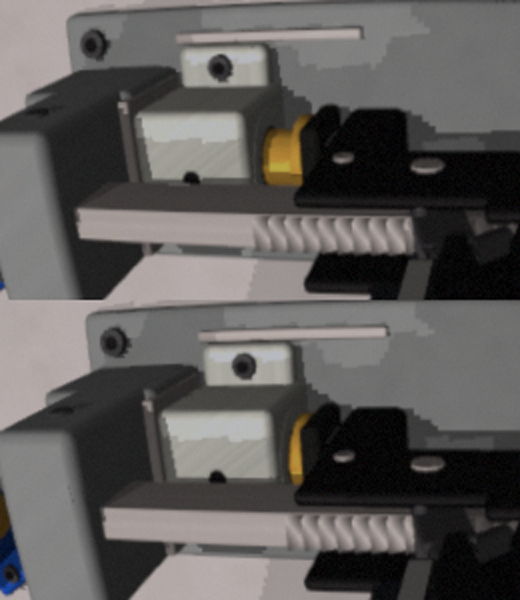

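Very little barrel is showing now. The next pump should stall when the bush seats; at 20 N of grip that is about 30 N on the flange.

```bash
python3 pump.py .015 1 w5.png; python3 - <<'E'
import cv2
a=cv2.imread("pics/w4.png")[170:320,60:320];b=cv2.imread("pics/w5.png")[170:320,60:320]
cv2.imwrite("pics/c5.png",cv2.resize(cv2.vconcat([a,b]),None,fx=2,fy=2,interpolation=cv2.INTER_CUBIC))
E
```

```text
at 0.015 12.35 [0.0011 0.0151 0.1261] F [ 0.3  0.6 -0.2] w 84.8
sq 12.86 [0.0013 0.0124 0.1278] F [-3.6 -8.7 10.4] w 44.2
short
```

View pics/c5.png

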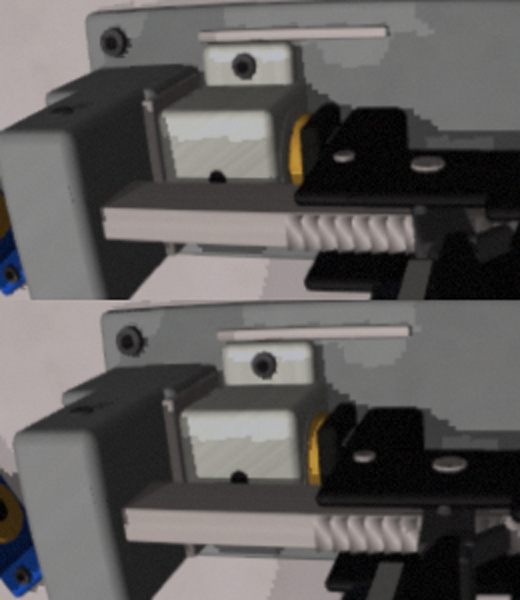

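The squeeze stalled at 44 mm with a net reaction and the head didn't move relative to the housing, so the bush appears seated. I'll confirm the flange gap from straight above it.

```bash
python3 - <<'E'
from h import *
ctrl.move_straight(W(.001,.013,.20),vel=.2)
ctrl.move_straight(W(.001,.068,.17),vel=.2)
s=ctrl.read_state(); im=ctrl.grab_frame("wrist"); print(s["clock"])
for n,p in(("flange",W(.018,.064,.032)),): 
    u=wproj(p,s["ee_pos"],s["tool_rot"]); print(u)
u,v=map(int,u); c=im[max(0,v-70):v+70,max(0,u-90):u+90,::-1]; print(u-90,v-70)
cv2.imwrite("pics/w6.png",cv2.resize(c,None,fx=4,fy=4,interpolation=cv2.INTER_CUBIC))
E
```

```text
14.375
[np.float64(324.69336741253807), np.float64(209.99822592491083)]
234 139
```

View pics/w6.png

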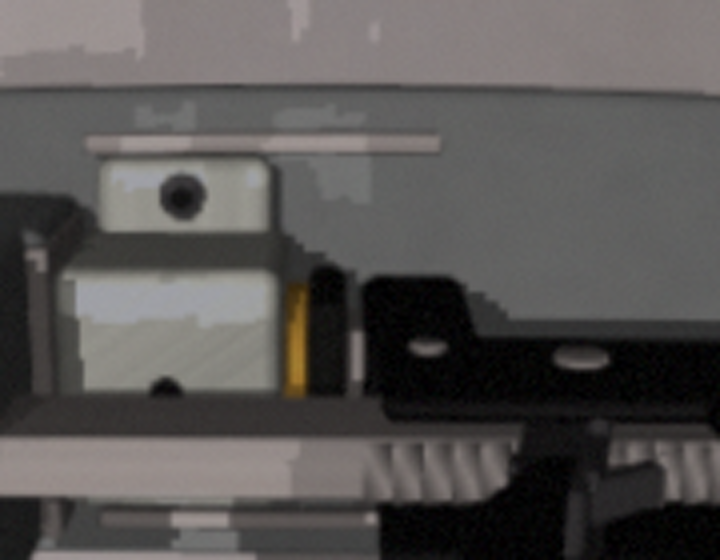

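Flange occupies crop x 286–308, which is its full 4 mm against the face edge at 280–284. The bush is home and the jaw sits on it. Now I'll shut the fingers, turn 90°, and find the thumb pad.

```bash
python3 - <<'E'
from h import *
ctrl.move_straight(W(.001,.06,.21),vel=.2)
ctrl.grasp(20)
a=H+1.5*np.pi
ctrl.move_pose(W(.001,-.085,.20),down(a))
s=ctrl.read_state(); im=ctrl.grab_frame("wrist"); print(s["clock"],L(s["ee_pos"]),s["gripper_width"])
m=ctrl.masks_of("thumb_pad","wrist")
for k in m[:2]:
    v,u=np.nonzero(k["region"]); print(k["confidence"],k["uv"],u.min(),u.max(),v.min(),v.max(),L(w_at(k["uv"],.112,s["ee_pos"],s["tool_rot"])))
p=wproj(W(.001,-.0745,.112),s["ee_pos"],s["tool_rot"]);print("pred",p)
for y in(-.059,-.0745,-.0905): im=cv2.circle(np.ascontiguousarray(im),tuple(int(round(t)) for t in wproj(W(.001,y,.112),s["ee_pos"],s["tool_rot"])),2,(255,0,0),-1)
cv2.imwrite("pics/w7.png",im[...,::-1])
ctrl.grab_frame("top")
for k in ctrl.masks_of("thumb_pad","top")[:2]:
    v,u=np.nonzero(k["region"]); print("top",k["confidence"],k["uv"],u.min(),u.max(),L(at_z("top",k["uv"],.112)))
E
```

```text
17.1583 [ 0.001  -0.0848  0.2   ] 0.002907440560975879
0.71 [317.6, 229.5] 297 343 138 274 [ 0.0005 -0.067   0.112 ]
pred [np.float64(318.4127157679697), np.float64(241.04195808534925)]
top 0.66 [387.0, 240.8] 352 394 [-0.0031 -0.0763  0.112 ]
```

View pics/w7.png

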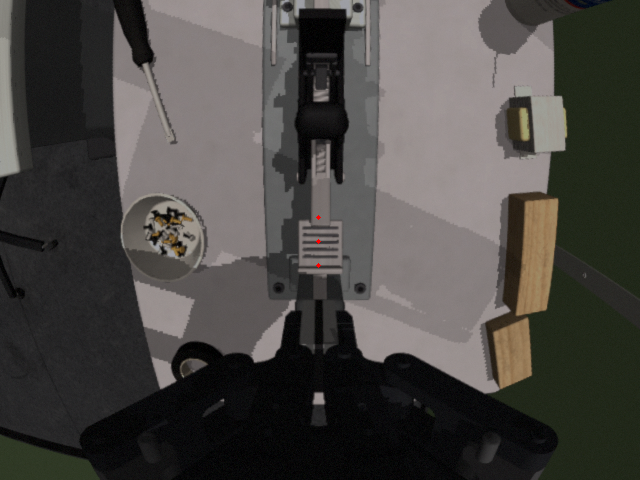

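Pad spans rows 221–274 and columns 299–342, so its centre is at about y=-0.077, x=+0.002, with the lip at about -0.092. I'll press at -0.078.

```bash
python3 - <<'E'
from h import *
def st(n):
    s=ctrl.read_state(); f=s["contact_force"]; print(n,round(s["clock"],2),L(s["ee_pos"]),"F",np.round([X@f[:2],Y@f[:2],f[2]],1)); return L(s["ee_pos"])
print(ctrl.ik(W(.002,-.18,.112),down(H+1.5*np.pi)))
ctrl.move_straight(W(.002,-.078,.135),vel=.15); st("hover")
print(ctrl.move_straight(W(.002,-.078,.108),vel=.02,until_force=9)); p=st("press")
if p[2]<.121:
    print(ctrl.move_straight(W(.002,-.092,min(p[2],.1145)),vel=.03,until_force=12)); st("back1")
s=ctrl.read_state(); cv2.imwrite("pics/w8.png",ctrl.grab_frame("wrist")[...,::-1])
E
```

```text
[-6.16821112e-01  4.45312401e-01  1.72194571e+00 -4.44089210e-16
  9.74334541e-01 -5.62715905e-01]
hover 17.94 [ 0.0025 -0.0782  0.1355] F [-0.3 -0.3  0.1]
True
press 18.98 [ 0.0023 -0.0787  0.1132] F [-1.   0.7  6.5]
False
back1 19.57 [ 0.0021 -0.0921  0.1133] F [0.3 1.  4.7]
```

View pics/w8.png

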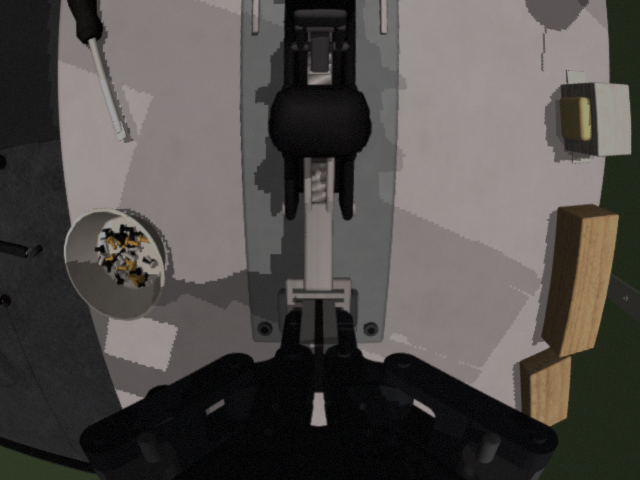

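The lever is fully down at z 0.113 and held with about 5 N; the fingertip is on the pad by the lip (row ~305). Now I'll slide back to the stop.

```bash
python3 - <<'E'
from h import *
def st(n):
    s=ctrl.read_state(); f=s["contact_force"]; print(n,round(s["clock"],2),L(s["ee_pos"]),"F",np.round([X@f[:2],Y@f[:2],f[2]],1)); return L(s["ee_pos"])
st("0")
for y in(-.115,-.14,-.155,-.166,-.185):
    hit=ctrl.move_straight(W(.002,y,.1128),vel=.04,until_force=10); st(str((y,hit)))
    if hit: break
cv2.imwrite("pics/t9.png",ctrl.grab_frame("top")[170:350,170:450,::-1])
im=cv2.vconcat([cv2.imread("pics/top0.png")[200:290,240:440],cv2.imread("pics/t9.png")[30:120,70:270]])
cv2.imwrite("pics/t9c.png",cv2.resize(im,None,fx=3.3,fy=3.3,interpolation=cv2.INTER_CUBIC))
E
```

```text
0 19.62 [ 0.0022 -0.0921  0.1133] F [0.3 2.  4.6]
(-0.115, False) 20.34 [ 0.0021 -0.1159  0.1131] F [-0.3  1.9  6.3]
(-0.14, False) 21.12 [ 0.002  -0.1409  0.1131] F [-0.4  2.   6.5]
(-0.155, False) 21.64 [ 0.0019 -0.156   0.1132] F [0.2 1.5 6.5]
(-0.166, False) 22.07 [ 0.0018 -0.167   0.1131] F [-0.7  1.8  6.1]
(-0.185, True) 22.33 [ 0.0018 -0.1686  0.113 ] F [-0.4  2.6  6. ]
```

View pics/t9c.png

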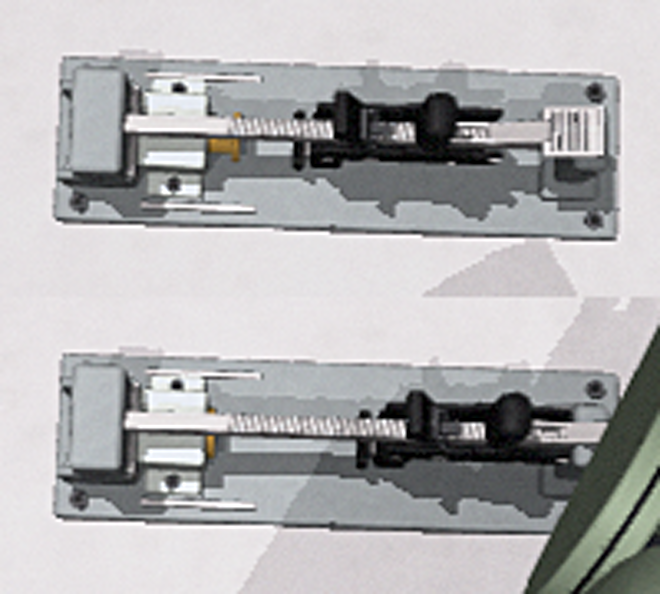

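The head is well past its starting point, about 84 mm back, and the bush is flat in the housing. The contact force had relaxed, so I'll push once more to confirm the stop before letting up.

```bash
python3 - <<'E'
from h import *
def st(n):
    s=ctrl.read_state(); f=s["contact_force"]; print(n,round(s["clock"],2),L(s["ee_pos"]),"F",np.round([X@f[:2],Y@f[:2],f[2]],1)); return L(s["ee_pos"])
for i in range(2):
    print(ctrl.move_straight(W(.002,-.176,.1128),vel=.015,until_force=12)); p=st("push")
ctrl.move_straight(W(.002,p[1]+.002,.1128),vel=.02); st("relax")
ctrl.move_straight(W(.002,p[1]+.002,.17),vel=.06)
ctrl.move_straight(W(.002,-.17,.25),vel=.15)
ctrl.set_joints([-1.125,0.32,1.565,0,1.257,-.02]); st("home")
im=ctrl.grab_frame("top"); cv2.imwrite("pics/t10.png",cv2.resize(im[170:350,170:450,::-1],(800,514),interpolation=cv2.INTER_CUBIC))
for k in ctrl.masks_of("thumb_pad","top")[:1]: print(k["uv"],L(at_z("top",k["uv"],.112)))
for q in("housing_mid","screw_bowl","mug_1"):
    for k in ctrl.masks_of(q,"top")[:3]: print(q,np.round(k["uv"]),k["confidence"])
E
```

```text
True
push 22.75 [ 0.0018 -0.1686  0.1129] F [1.  3.  6.3]
True
push 23.12 [ 0.0018 -0.1687  0.1128] F [-0.2  2.3  5.7]
relax 23.37 [ 0.0019 -0.1683  0.1131] F [ 0.  -1.3  5. ]
home 26.29 [-0.2132 -0.3757  0.2416] F [-0.5  0.4  0.4]
[431.5, 238.7] [ 0.0031 -0.1559  0.112 ]
housing_mid [216. 260.] 0.9
housing_mid [290. 245.] 0.59
screw_bowl [392. 321.] 0.71
screw_bowl [432. 240.] 0.17
mug_1 [214. 149.] 0.85
```

View pics/t10.png

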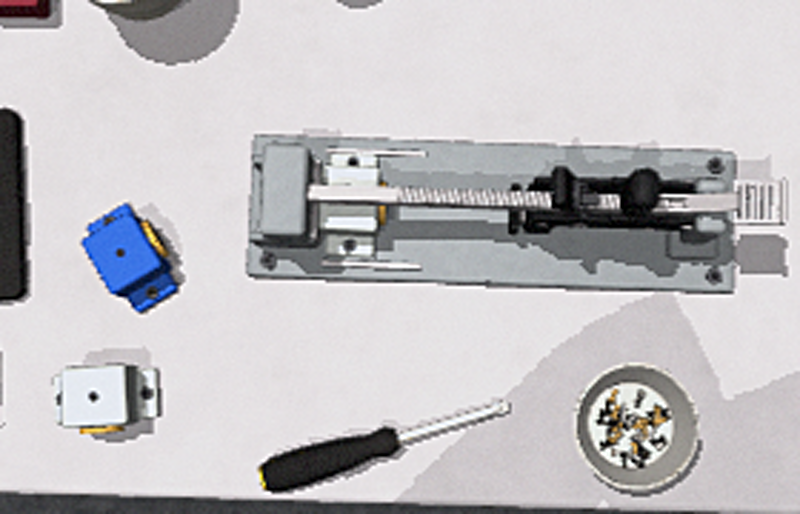

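The head met the same hard stop twice (y -0.1686). The bush flange is flush on the housing (crop x 378–387), and everything else is where it was.

```bash
python3 -c "
from workcell import ctrl
ctrl.hand_in(); print(ctrl.read_state()['clock'])"
```

```text
the job is handed in; nothing more can be done
the job is handed in; nothing more can be done
```

The bush is pressed home, the head is back at its stop, and the job is handed in. The robot's clock read 26.3 s at the last check, against the 54 s limit.

- **Pressing:** I pumped the trigger six times at the minimum 20 N grip, about 30 N on the flange by the figures given. The sixth squeeze stalled at 44 mm instead of about 32 mm, so I let go at once. The wrist view from above showed the flange flush with the housing face, to within about 0.4 mm.
- **Releasing:** I pressed the thumb pad to its stop and held it down with about 5–6 N. Then I drew the head back about 84 mm until it stopped. Two more pushes ended at the same place, within 0.1 mm.
- **Final picture:** It shows the head fully back and the bush flush, with no crack visible at that resolution. The housing is still in the clamp. The finished housing, bowl and mug are where they were.

**Doubtful points:**
- The fifth squeeze reached full travel, and the head did not visibly move during the sixth. The bush may therefore already have seated at the end of the fifth, and the sixth only confirmed it.
- The network's thumb-pad positions were up to about 10 mm off, so I used the pad edges in the wrist picture instead.

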